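Park the biscuit-box lid in its slanted stand

ROBOT

A 7-joint arm with a two-finger parallel gripper is mounted at the origin on the work surface. World frame = base frame: x ahead of the robot, y to its left, z up, the work surface at z = 0. Lengths are in mm, angles in rad, forces in N, time in s.
With the tool pointing down it reaches from about 400 to 850 mm from the base axis. Payload 4.5 kg.
Tool frame: the origin (TCP) lies between the finger pads; the fingertips stand manip.tip_extent ahead of it and the grasp point (between the pads) lies 6 mm ahead of it (manip.tip_extent is the distance from the TCP to the fingertips, in mm); z points along the fingers, y is the direction in which the jaws open and shut (so a half turn about z gives the same grasp; the last joint's range is limited). The gripper opens to 88 mm and grips with 3 to 60 N. Pads are 18 mm wide; open, the fingers measure 123 mm over their backs; the gripper's body (75 mm by 187 mm) begins 45 mm behind the grasp point.
Start: joints at [-1.312, 0.689, -0.195, 1.565, 0.157, 0.902, -0.215], TCP at [139.297, 609.301, 263.743] pointing down, gripper open.
Joint ranges: [-3.01, 3.01], [-0.46, 2.08], [-1.47, 1.51], [0.13, 2.56], [-1, 4.14], [0.04, 2.09], [-2.66, 2.66]. Speed limits (rad/s): [2.57, 2.57, 3.14, 3.14, 3.14, 3.14, 3.14].

INTERFACE

Orientations are given as a rotation vector (axis times angle).
In Python, from plant import manip, viewer gives the robot as it stands.
- The arm moves only by the shell command python3 -m jog 'ROWS' [FORCE]. ROWS is JSON, a list of rows, each a list of 7 numbers: the finger opening in m, from 0 to 0.0881, then the shift along the tool's x, y, z in m, then the turn, a rotation vector about the tool's x, y, z in rad. In form: [[hand, dx, dy, dz, wx, wy, wz], ...]. A call has 1 to 5 rows; each row is the pose to reach, as a shift and turn from the pose commanded when the call began, along the tool's axes at that moment; what a row does not reach only later rows make up. A row lasts 1/12 s, in which the tool goes at most 41.7 mm and 7.16 degrees, less where a joint would pass 70% of its speed; a pose out of reach is approached as far as the arm can. A call with a gripper value outside its range is refused whole. The fingers move at their own pace and stop on an object; FORCE is the grip in N (left out, the last holds). Time passes only in rows, so rows that repeat a pose let the fingers close. It gives the time, the measured TCP pose, the force and the opening at its end, in the units of the state.
- manip.read_state(): the state, without advancing time (a new reading comes with each control period).
- viewer.read_camera(name): name is "scene" or "top"; returns the picture (480x640x3 uint8, red, green, blue); there is no depth.
- viewer.camera_params(name): a dict with "intrinsics" (3x3 intrinsics, pixels), "R" (3x3) and "t" (3): a world point X has camera coordinates R X + t. Camera axes: x right, y down, z forward; pixel columns grow to the right and rows downward; lengths in mm; the calibration is good to about 2 mm. A picture is of the moment at which its call begins. camera_params takes no time and is no camera call.
- manip.job_done(): hands the job in, once; it reports no verdict.
The state is a dict: "t": time; "joint_positions": joint angles; "joint_velocities": joint speeds; "joint_torque": joint torques, N m; "ee_pos": TCP position; "tool_rot": TCP orientation; "force": force on the tool from outside, world axes, zero at the start; "moment": the same for the moment, N m; "grip_width": finger opening in mm.
Only numpy, scipy, OpenCV 4.12 (cv2) and the standard library are available. Lean on these libraries where they do the work, as an engineer would, in place of code of your own. Each camera call takes 0.05 s, during which the arm holds its last target. There are 200 camera calls.

TASK

Open the biscuit box: lift its wooden lid out by the knob and park it in the slanted lid stand, knob side up, lying flat on the sloping back with one long edge pushed under the springy steel bar and fully home against the bottom of the slot. Do it gently: do not shove the box or the stand out of place, and leave the bowl, the carton and the jar alone.

Things in the scene. Friction and masses are not known exactly. Their poses are not given: they have to be found in the camera images.
- crock: White stoneware biscuit box, loose, heavy (about 1.8 kg), outside 160 (x) x 200 (y) x 85 mm high. Origin: centre of its underside; z up, y along its long side. Its rim has a rebate 8 mm deep, 144 x 184 mm, in which the lid lies flush with the rim on an 8 mm ledge, with 2 mm of play all round.
- lid: Flat wooden lid, loose, 140 (x) x 180 (y) x 8 mm thick, about 0.25 kg, lying in the rebate of the box. Origin: centre of its flat underside; z out of its knob side, y along its long side. A bar knob stands in the middle: the bar is 20 mm thick (x) and 50 mm long (y), its gripping faces run from 12 to 30 mm above the lid's top face, on a narrower foot.
- knob (a point): Point inside the lid's bar knob, 30 mm above the lid's underside (22 mm above its top face, 8 mm below the knob's top), on the lid's centre line.
- stand: Wooden lid stand, loose, about 2.2 kg, foot 170 (x) x 200 (y) mm, 93 mm tall at the upper end of its back. Origin: centre of its underside, z up. The sloping back rises to the stand's +x at 30 degrees from level; the slot and lip are at its low end, on the stand's -x side, which is turned about away from the robot, so that the lid goes in with the tool tilted.
- cradle: Sloping rest of the stand, rigid with it. Origin: middle of the slot's bottom line, on the back's surface, 28 mm above the counter. x: up along the slope, y: level along the slot, z: square out of the back. Back: plane z = 0, x 0 to 130 mm, 200 mm wide. Wood grips wood: a lid let go higher up the slope usually stays there and has to be pushed home.
- slot (a point): On the back's side of a sprung steel bar across the slot's mouth: cradle x = 16, y = 0, z = 7 mm. The bar (14 mm thick, 110 mm long, along y) rests 7 mm off the back and gives outward: the 8 mm lid edge must be pushed under it, against about 5 to 16 N, then 16 mm on to the firm slot floor at x = 0. Behind it a fixed lip (outer face z = 19 mm), and cheeks 19 mm high, x 0 to 30 mm, at y = +-94 mm.
- home (a point): Where the lid's origin lies when it is fully home: cradle x = 70, y = 0, z = 0 mm, with the lid's z along the cradle's z and its long side along the cradle's y, either way round.
- bowl: White bowl, 150 mm across, 60 mm high, a bystander. Origin: centre of its underside.
- carton: Red carton, 35 x 80 x 140 mm high, a bystander. Origin: centre of its underside.
- jar: Glass jar with a steel cap, 66 mm across, 90 mm high, a bystander. Origin: centre of its underside.
There are look-alikes about, which are no part of the job. Several things have the shape of the lid; the one meant has the colours described above.

How it is judged (in metres and radians):
On the way:
1. the lid is held in the fingers, lifted clear of the box (z of lid in the frame of crock above 0.1 m and contact force between the fingers and lid above 0.5 N and contact force between lid and crock below 0.1 N), for 0.2 s.
At the end, for the whole second after the job is handed in: The lid lies still and released in the stand, knob side up, flat on the sloping back (within 5 mm and 0.06 rad), its lower long edge within 4 mm of the bottom of the slot, its middle within 8 mm of the slot's middle; box and stand stand upright and within 20 mm of where they were (x of lid in the frame of cradle between 0.066 and 0.074 m and y of lid in the frame of cradle between -0.008 and 0.008 m and z of lid in the frame of cradle below 0.005 m and z of knob in the frame of cradle above 0.02 m and angle between the z axis of lid and the z axis of cradle, either way round below 0.06 rad and angle between the y axis of lid and the y axis of cradle, either way round below 0.06 rad and linear speed of lid below 0.01 m/s and contact force between the fingers and lid below 0.1 N and angle between each of crock, stand's own z axis and vertical below 0.05 rad); the robot touches nothing.
It fails at once if the stand is shoved more than 20 mm (distance of stand from where it was at the start of the episode above 0.02 m).
It fails at once if the box is shoved more than 20 mm (distance of crock from where it was at the start of the episode above 0.02 m).
It fails at once if a bystander is moved more than 20 mm (distance of any of bowl, carton, jar from where it was at the start of the episode above 0.02 m).
It also fails if it takes over 40 s, if anything falls off the work surface, if the arm or the gripper's body presses on something with over 40 N, if the wrist force passes 120 N, or if a joint passes its speed limit or range.

## Working session

There is one attempt and no reset: what is moved stays moved. The work goes in short steps, Python scripts to look and compute and a shell command to move; the robot and the scene stay as the last step left them, time stands still between calls to the robot, and variables do not carry over. Pictures are saved under pics/ and viewed, about 8 in all and at most 12, crops included, and the job is handed in when it is done.

```bash
ls; mkdir -p pics; python3 - <<'E'
from plant import manip, viewer
import cv2,json
s=manip.read_state(); print(s, manip.tip_extent)
for n in("scene","top"):
    im=viewer.read_camera(n); cv2.imwrite(f"pics/{n}0.png",im[:,:,::-1]); p=viewer.camera_params(n); print(n,p)
E
```

```text
pics
{'t': 0.0, 'joint_positions': array([-1.31220385,  0.69000575, -0.19447006,  1.56633838,  0.15728029,
        0.90248956, -0.21509609]), 'joint_velocities': array([ 0.00095565,  0.00134631, -0.0001336 ,  0.00033599,  0.00064526,
        0.00169486,  0.00144225]), 'joint_torque': array([ 1.81210989e-04, -5.27561867e+01, -1.26661599e+00, -1.53421569e+01,
       -5.25740872e-02,  6.52274684e-03,  1.71799438e-04]), 'ee_pos': array([139.24775411, 608.6901201 , 262.89679078]), 'tool_rot': array([-3.52288030e-01, -3.12171131e+00,  2.91118198e-03]), 'force': array([ 0.57232414, -0.03853091,  0.39384555]), 'moment': array([-0.03596769,  0.01903279, -0.03731526]), 'grip_width': 88.20872357142305} 25.0
scene {'intrinsics': array([[453.28589343,   0.        , 323.68661494],
       [  0.        , 453.28589343, 240.66808631],
       [  0.        ,   0.        ,   1.        ]]), 'R': array([[-0.17780626,  0.98387723,  0.01924897],
       [ 0.60531432,  0.12477287, -0.78614649],
       [-0.77587338, -0.12813009, -0.61774038]]), 't': array([ 140.99591664, -197.08290933, 1500.83978028])}
top {'intrinsics': array([[551.92051277,   0.        , 321.46133769],
       [  0.        , 551.92051277, 235.89734048],
       [  0.        ,   0.        ,   1.        ]]), 'R': array([[-2.36730956e-02, -9.99719691e-01,  3.51589088e-04],
       [-9.95470386e-01,  2.35400787e-02, -9.21117544e-02],
       [ 9.20776582e-02, -2.53056689e-03, -9.95748613e-01]]), 't': array([ -55.24371795,  483.5969241 , 1298.00815577])}
```

View pics/top0.png

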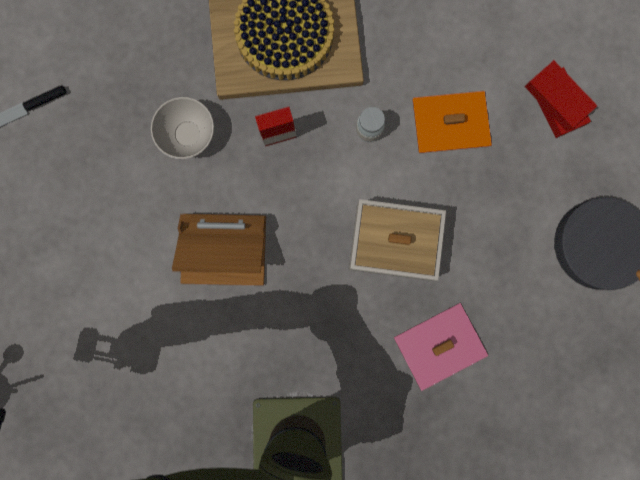

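View pics/scene0.png

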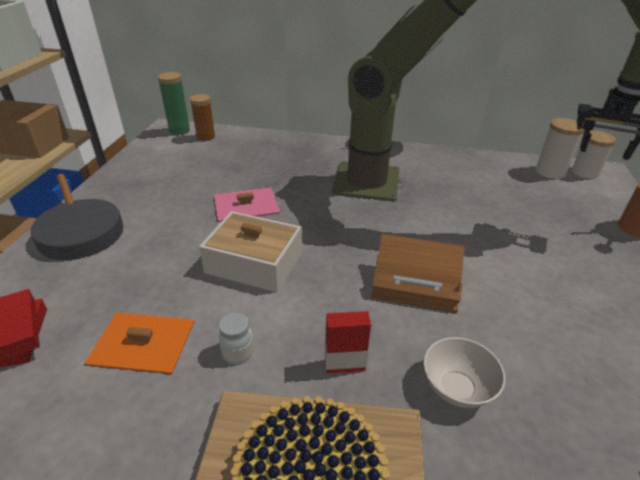

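```bash
python3 - <<'E'
import cv2,numpy as np
t=cv2.imread("pics/top0.png"); s=cv2.imread("pics/scene0.png")
a=cv2.resize(t[190:300,160:280],None,fx=5,fy=5,interpolation=cv2.INTER_CUBIC)[:, :600]
b=cv2.resize(t[190:300,340:460],None,fx=2.2,fy=2.2,interpolation=cv2.INTER_CUBIC)
c=cv2.resize(s[225:315,360:475],None,fx=1.73,fy=1.73,interpolation=cv2.INTER_CUBIC)
o=np.zeros((550,800,3),np.uint8); o[:550,:600]=a
b=cv2.resize(b,(200,183)); o[:183,600:]=b; c=cv2.resize(c,(200,156)); o[200:356,600:]=c
cv2.imwrite("pics/crop.png",o)
E
```

```text
(no output)
```

View pics/crop.png

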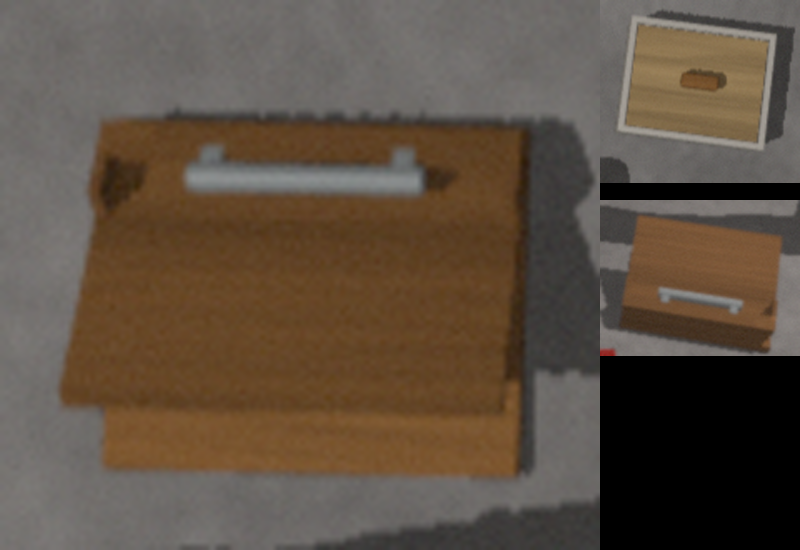

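```bash
cat > h.py <<'E'
import numpy as np,cv2
from plant import manip,viewer
from scipy.spatial.transform import Rotation as Ro
def ray(n,uv):
    p=viewer.camera_params(n); R,t=p["R"],p["t"]
    d=R.T@np.linalg.solve(p["intrinsics"],[*uv,1]); return -R.T@t,d
def onz(n,uv,z):
    c,d=ray(n,uv); return c+d*(z-c[2])/d[2]
def proj(n,X):
    p=viewer.camera_params(n); q=p["intrinsics"]@(p["R"]@np.asarray(X,float)+p["t"]); return q[:2]/q[2]
E
python3 - <<'E'
from h import *
np.set_printoptions(precision=1,suppress=True)
t=cv2.imread("pics/top0.png")
f=lambda u,v:(160+(u+.5)/5-.5,190+(v+.5)/5-.5)
L=onz("top",f(62,404),93);Rr=onz("top",f(504,410),93);print("back edge",L,Rr,np.linalg.norm(L-Rr))
b1=onz("top",f(185,178),48);b2=onz("top",f(424,180),48);print("bar",b1,b2,np.linalg.norm(b1-b2))
f1=onz("top",f(104,468),0);f2=onz("top",f(517,475),0);print("foot",f1,f2,np.linalg.norm(f1-f2))
hsv=cv2.cvtColor(t,cv2.COLOR_BGR2HSV)
roi=np.zeros(t.shape[:2],np.uint8);roi[190:290,340:460]=1
bright=((hsv[...,2]>125)*roi).astype(np.uint8)
c=max(cv2.findContours(bright,0,2)[0],key=cv2.contourArea)
P=cv2.boxPoints(cv2.minAreaRect(c));W=np.array([onz("top",p,85) for p in P]);print("box",P,W,W.mean(0),np.linalg.norm(W-np.roll(W,1,0),axis=1))
print(hsv[239,399],hsv[225,380])
k=((hsv[...,0]<14)&(hsv[...,1]>110)*(roi>0)).astype(np.uint8)
n,_,st,ce=cv2.connectedComponentsWithStats(k);print(st,ce)
i=1+st[1:,4].argmax();r=cv2.minAreaRect(cv2.findContours((_==i).astype(np.uint8),0,2)[0][0]);print(r,onz("top",ce[i],112))
# predicted scene pixels for check
print("scene chk back",proj("scene",L),proj("scene",Rr),"box",[proj("scene",w) for w in W])
print(manip.read_state()["tool_rot"],Ro.from_rotvec(manip.read_state()["tool_rot"]).as_matrix())
E
```

```text
back edge [405.6 271.6  93. ] [398.2  72.8  93. ] 198.9769448356529
bar [512.  226.1  48. ] [508.4 113.8  48. ] 112.32030698873912
foot [377.6 276.4   0. ] [369.6  77.1   0. ] 199.41216799749344
box [[349.4 268.4]
 [358.7 198.2]
 [446.8 209.8]
 [437.6 280. ]] [[ 400.9 -128.2   85. ]
 [ 561.2 -153.9   85. ]
 [ 529.6 -354.8   85. ]
 [ 370.  -326.7   85. ]] [ 465.4 -240.9   85. ] [201.  162.3 203.4 162. ]
[ 14 151 120] [ 18 110 130]
[[     0      0    640    480 307199]
 [   398    234      1      1      1]] [[319.5 239.5]
 [398.  234. ]]
((398.0, 234.0), (0.0, 0.0), 0.0) [ 474.1 -237.2  112. ]
scene chk back [463.7 244.5] [381.5 232.6] box [array([302.2, 226. ]), array([276. , 265.5]), array([197.9, 245.9]), array([231.5, 210.3])]
[-0.4 -3.1  0. ] [[-1.   0.2 -0. ]
 [ 0.2  1.  -0. ]
 [-0.  -0.  -1. ]]
```

```bash
python3 - <<'E'
from h import *
np.set_printoptions(precision=1,suppress=True)
res={}
for n,(x0,x1,y0,y1) in dict(top=(375,425,225,255),scene=(232,272,215,245)).items():
    t=cv2.imread(f"pics/{n}0.png");g=t[y0:y1,x0:x1].astype(float)
    hsv=cv2.cvtColor(t,cv2.COLOR_BGR2HSV)[y0:y1,x0:x1]
    m=((hsv[...,1]>135)&(hsv[...,2]>60)).astype(np.uint8)
    N,l,st,ce=cv2.connectedComponentsWithStats(m); i=1+st[1:,4].argmax()
    r=cv2.minAreaRect(cv2.findContours((l==i).astype(np.uint8),0,2)[0][0]); res[n]=ce[i]+[x0,y0]
    print(n,res[n],st[i],r)
    print("knob top proj guess",proj(n,[465.4,-240.9,112]))
c1,d1=ray("top",res["top"]);c2,d2=ray("scene",res["scene"])
s=np.linalg.lstsq(np.c_[d1,-d2],c2-c1,rcond=None)[0];print(c1+d1*s[0],c2+d2*s[1])
print(onz("top",res["top"],112),onz("scene",res["scene"],110))
# stand edge triangulate
for a,b in (((172.0,270.4),(464.6,246.8)),((260.4,271.6),(381.3,234))):
    c1,d1=ray("top",a);c2,d2=ray("scene",b);s=np.linalg.lstsq(np.c_[d1,-d2],c2-c1,rcond=None)[0];print(c1+d1*s[0],c2+d2*s[1])
E
```

```text
top [399.5 238.5] [ 13   8  24  12 193] ((24.609827041625977, 13.286127090454102), (23.036666870117188, 9.351518630981445), 8.746161460876465)
knob top proj guess [399.8 237.8]
scene [251.2 228.9] [10  9 18 14 91] ((18.0294132232666, 15.382352828979492), (17.220029830932617, 10.914102554321289), 14.03624439239502)
knob top proj guess [251.  226.9]
[ 464.5 -241.2  105.3] [ 464.6 -241.3  105.4]
[ 464.  -240.2  112. ] [ 470.4 -239.1  110. ]
[405.9 273.5  86.2] [405.9 275.   86.6]
[398.3  73.2  88.8] [398.4  72.6  88.7]
```

```bash
cat >> h.py <<'E'
def plan(targets,p=None,R=None):
    """targets: (pos, 3x3 R); prints local shift (m) and turn for each successive call"""
    s=manip.read_state()
    if p is None: p=s["ee_pos"];R=Ro.from_rotvec(s["tool_rot"]).as_matrix()
    for P,Q in targets:
        d=R.T@(np.array(P)-p)/1e3; w=Ro.from_matrix(R.T@Q).as_rotvec()
        print(np.round(d,4),np.round(w,4),"mm",round(1e3*np.linalg.norm(d)),"deg",round(np.degrees(np.linalg.norm(w)),1)); p,R=np.array(P),Q
def down(yaw):  # tool y at yaw deg in the world, pointing down
    a=np.radians(yaw);y=np.array([np.cos(a),np.sin(a),0]);z=np.array([0,0,-1.]);return np.c_[np.cross(y,z),y,z]
E
python3 - <<'E'
from h import *
A=np.array([139,609,263.]);B=np.array([430,250,255.]);C=np.array([464.5,-241,190.])
P=[A+(B-A)*k/3 for k in(1,2,3)]+[B+(C-B)*k/3 for k in(1,2,3)]
y=np.linspace(77,-8.9,7)[1:]
plan([(p,down(a)) for p,a in zip(P,y)])
E
```

```text
[-0.1209 -0.0949  0.0028] [-0.0016  0.0003  0.252 ] mm 154 deg 14.4
[-0.1411 -0.0618  0.0027] [0.     0.     0.2499] mm 154 deg 14.3
[-0.152  -0.025   0.0027] [0.     0.     0.2499] mm 154 deg 14.3
[-0.142  -0.0821  0.0217] [0.     0.     0.2499] mm 165 deg 14.3
[-0.1579 -0.0444  0.0217] [0.     0.     0.2499] mm 165 deg 14.3
[-0.164  -0.004   0.0217] [0.     0.     0.2499] mm 165 deg 14.3
```

```bash

python3 -m jog '[[0.06,-0.03,-0.024,0,0,0,0.06],[0.06,-0.06,-0.047,0.002,0,0,0.12],[0.06,-0.09,-0.071,0.002,0,0,0.19],[0.06,-0.121,-0.095,0.003,0,0,0.25],[0.06,-0.121,-0.095,0.003,0,0,0.25]]' 30
python3 -m jog '[[0.06,-0.035,-0.015,0,0,0,0.06],[0.06,-0.07,-0.031,0.002,0,0,0.12],[0.06,-0.105,-0.046,0.002,0,0,0.19],[0.06,-0.141,-0.062,0.003,0,0,0.25]]'
python3 -m jog '[[0.06,-0.038,-0.006,0,0,0,0.06],[0.06,-0.076,-0.012,0.002,0,0,0.12],[0.06,-0.114,-0.018,0.002,0,0,0.19],[0.06,-0.152,-0.025,0.003,0,0,0.25]]'
```

```text
t: 0.52
ee_pos: [242.8, 481.7, 260.1]
tool_rot: [0.758, 3.043, -0.012]
force: [1.7, 0.1, 0.0]
grip_width: 60.3
t: 0.85
ee_pos: [333.6, 369.1, 257.6]
tool_rot: [-1.116, -2.936, 0.0]
force: [0.3, 0.6, 0.5]
grip_width: 59.7
t: 1.18
ee_pos: [431.3, 249.3, 254.6]
tool_rot: [-1.475, -2.774, -0.0]
force: [1.7, 1.1, 1.0]
grip_width: 59.9
```

```bash

python3 -m jog '[[0.06,-0.035,-0.02,0.005,0,0,0.06],[0.06,-0.07,-0.04,0.011,0,0,0.12],[0.06,-0.105,-0.061,0.016,0,0,0.19],[0.06,-0.142,-0.082,0.022,0,0,0.25],[0.06,-0.142,-0.082,0.022,0,0,0.25]]'
python3 -m jog '[[0.06,-0.04,-0.011,0.005,0,0,0.06],[0.06,-0.08,-0.022,0.011,0,0,0.12],[0.06,-0.12,-0.033,0.016,0,0,0.19],[0.06,-0.158,-0.044,0.022,0,0,0.25],[0.06,-0.158,-0.044,0.022,0,0,0.25]]'
python3 -m jog '[[0.06,-0.04,-0.001,0.005,0,0,0.06],[0.06,-0.08,-0.002,0.011,0,0,0.12],[0.06,-0.12,-0.003,0.016,0,0,0.19],[0.06,-0.164,-0.004,0.022,0,0,0.25],[0.06,-0.164,-0.004,0.022,0,0,0.25]]'
python3 -c "
from h import *
plan([((464.5,-241,190),down(-8.8)),((464.5,-241,115),down(-8.8))])
cv2.imwrite('pics/s1.png',viewer.read_camera('scene')[:,:,::-1])"
```

```text
t: 1.6
ee_pos: [441.4, 78.0, 231.9]
tool_rot: [1.824, 2.556, -0.011]
force: [-0.3, -0.3, -0.3]
grip_width: 59.9
t: 2.02
ee_pos: [453.9, -85.4, 210.0]
tool_rot: [2.128, 2.307, -0.007]
force: [0.0, 0.1, 0.6]
grip_width: 59.9
t: 2.43
ee_pos: [465.5, -249.0, 188.1]
tool_rot: [2.394, 2.026, -0.006]
force: [0.4, -0.6, -0.3]
grip_width: 60.2
[ 0.0077 -0.0023 -0.0019] [ 0.0017  0.0064 -0.0128] mm 8 deg 0.8
[0.    0.    0.075] [0. 0. 0.] mm 75 deg 0.0
```

```bash

python3 -m jog '[[0.06,0.008,-0.002,0,0,0.006,-0.013],[0.06,0.008,-0.002,0.03,0,0.006,-0.013],[0.06,0.008,-0.002,0.055,0,0.006,-0.013],[0.06,0.008,-0.002,0.055,0,0.006,-0.013]]'
python3 -c "
from h import *
plan([((464.5,-241,115),down(-8.8))])
t=viewer.read_camera('top')[190:300,340:460,::-1];s=viewer.read_camera('scene')[170:290,190:310,::-1]
cv2.imwrite('pics/g1.png',np.hstack([cv2.resize(t,(400,367)),cv2.resize(s,(367,367))]))"
```

```text
t: 2.82
ee_pos: [463.7, -227.1, 130.6]
tool_rot: [-2.357, -2.058, -0.005]
force: [-0.7, 0.3, 0.3]
grip_width: 60.1
[-0.0138  0.0028  0.0154] [-0.0073 -0.0105  0.0182] mm 21 deg 1.3
```

View pics/g1.png

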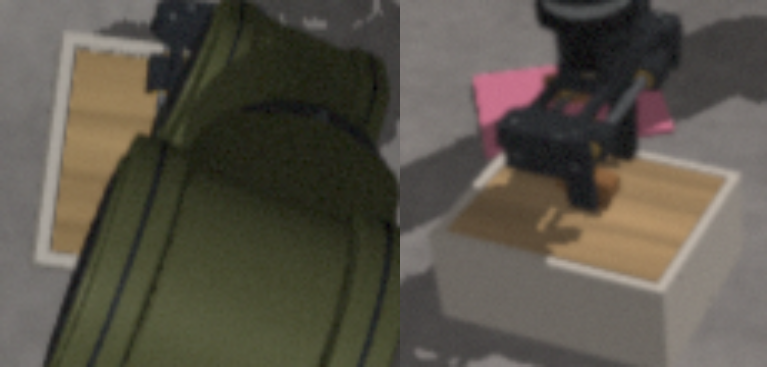

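```bash

python3 -m jog '[[0.06,0,0,0,0,0,0],[0.06,0,0,0,0,0,0],[0.06,0,0,0,0,0,0]]'
python3 -c "
from h import *
plan([((464.5,-241,115),down(-8.8))])"
```

```text
t: 3.17
ee_pos: [466.1, -231.8, 135.0]
tool_rot: [-2.37, -2.059, -0.009]
force: [0.6, 1.3, 0.2]
grip_width: 60.0
[-0.0095 -0.0004  0.0199] [ 0.0022 -0.0056  0.0132] mm 22 deg 0.8
```

```bash

python3 -m jog '[[0.06,-0.009,0,0.01,0.002,-0.005,0.013],[0.06,-0.009,0,0.02,0.002,-0.005,0.013],[0.06,-0.009,0,0.02,0.002,-0.005,0.013],[0.06,-0.009,0,0.02,0.002,-0.005,0.013]]'
python3 -c "
from h import *
plan([((464.5,-241,115),down(-8.8))])"
```

```text
t: 3.5
ee_pos: [463.4, -240.6, 112.7]
tool_rot: [-2.383, -2.041, 0.002]
force: [-0.3, 0.8, 0.1]
grip_width: 59.9
[-0.0002  0.0011 -0.0023] [-0.0041 -0.0016 -0.0009] mm 3 deg 0.3
```

```bash

python3 -m jog '[[0.03,0,0,-0.001,0,0,0],[0.03,0,0,-0.001,0,0,0],[0.03,0,0,-0.001,0,0,0],[0.03,0,0,-0.001,0,0,0],[0.024,0,0,-0.001,0,0,0]]' 10
python3 -m jog '[[0.015,0,0,0,0,0,0],[0.015,0,0,0,0,0,0],[0.01,0,0,0,0,0,0],[0.01,0,0,0,0,0,0],[0.01,0,0,0,0,0,0]]' 10
python3 -m jog '[[0.005,0,0,0,0,0,0],[0.005,0,0,0,0,0,0],[0.005,0,0,0,0,0,0]]' 45
python3 -c "
from h import *
plan([((464.5,-241,115),down(-8.8))])"
```

```text
t: 3.92
ee_pos: [464.3, -240.6, 114.8]
tool_rot: [-2.384, -2.043, 0.0]
force: [0.4, 1.0, -0.0]
grip_width: 28.5
t: 4.33
ee_pos: [464.5, -240.7, 114.8]
tool_rot: [-2.384, -2.043, 0.0]
force: [0.8, 0.0, 1.7]
grip_width: 20.1
t: 4.58
ee_pos: [464.5, -240.7, 114.8]
tool_rot: [-2.384, -2.043, 0.0]
force: [1.3, -0.3, 1.4]
grip_width: 19.3
[-0.0003  0.     -0.0002] [-0.0012 -0.001  -0.0003] mm 0 deg 0.1
```

Gripped (20 mm knob). Lift slowly.

```bash

python3 -m jog '[[0.005,0,0,-0.005,0,0,0],[0.005,0,0,-0.012,0,0,0],[0.005,0,0,-0.022,0,0,0],[0.005,0,0,-0.035,0,0,0],[0.005,0,0,-0.05,0,0,0]]'
python3 -m jog '[[0.005,0,0,-0.02,0,0,0],[0.005,0,0,-0.045,0,0,0],[0.005,0,0,-0.07,0,0,0],[0.005,0,0,-0.085,0,0,0],[0.005,0,0,-0.085,0,0,0]]'
python3 -m jog '[[0.005,0,0,0,0,0,0],[0.005,0,0,0,0,0,0]]'
python3 -c "
from h import *
plan([((464.5,-241,250),down(-8.8))])
t=viewer.read_camera('top');s=viewer.read_camera('scene')
cv2.imwrite('pics/t2.png',t[:,:,::-1]);cv2.imwrite('pics/s2.png',s[:,:,::-1])
cv2.imwrite('pics/g2.png',np.hstack([cv2.resize(t[170:310,320:460,::-1],(390,390)),cv2.resize(s[120:300,170:350,::-1],(390,390))]))"
```

```text
t: 5.0
ee_pos: [462.7, -240.3, 165.2]
tool_rot: [-2.382, -2.04, 0.004]
force: [0.5, 0.1, -3.0]
grip_width: 19.2
t: 5.42
ee_pos: [464.9, -241.5, 253.1]
tool_rot: [2.385, 2.042, 0.002]
force: [1.3, -0.6, -2.5]
grip_width: 19.5
t: 5.58
ee_pos: [463.2, -240.4, 248.9]
tool_rot: [-2.382, -2.041, 0.003]
force: [1.3, -0.6, -3.7]
grip_width: 19.7
[-0.0004  0.0014 -0.0011] [-0.0046 -0.0017 -0.0004] mm 2 deg 0.3
```

View pics/g2.png

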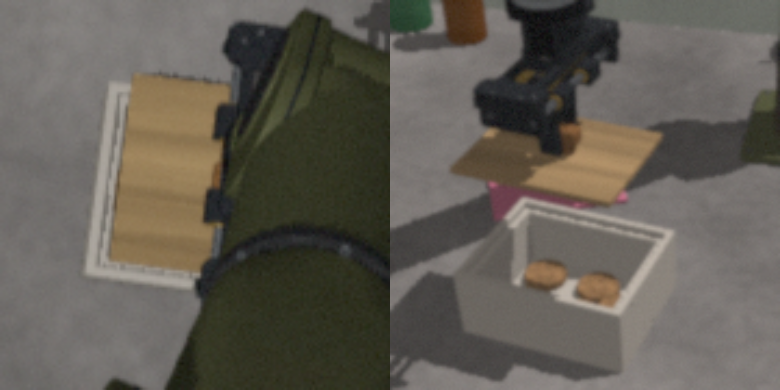

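```bash
cat >> h.py <<'E'
b=np.radians(2.1);O=np.array([515,169.7,28.])
di=np.array([-np.cos(b),np.sin(b),0]);Z=np.array([0,0,1.])
U=di*np.cos(np.pi/6)+Z*.5;N=-di*.5+Z*np.cos(np.pi/6);V=np.cross(N,U)  # cradle x,z,y
RT=np.c_[np.cross(U,N),-U,-N]
def tcp(x,z,y=0): return O+x*U+y*V+(z+37.8)*N
E
python3 - <<'E'
from h import *
np.set_printoptions(precision=1,suppress=True)
s=manip.read_state();p=s["ee_pos"];R=Ro.from_rotvec(s["tool_rot"]).as_matrix()
for q in((132.5,75),(108,262)):
    w=onz("top",(320+q[0]/2.786-.3,170+q[1]/2.786-.3),p[2]-29.8);print(w,R.T@(w-p))
A=p;B=tcp(112,45);print(B)
sl=Ro.from_matrix(R.T@RT).as_rotvec();print(sl)
M=Ro.from_matrix(R)
way=[((464,-90,249),down(-7)),((470,60,245),down(-5)),((480,173,235),down(-2.1)),((485,173,235),RT)]
plan(way+[(B,RT)])
E
```

```text
[ 542.6 -161.9  218.6] [89.7 66.5 29.6]
[ 405.6 -139.8  218.6] [ 90.5 -72.3  30.4]
[459.4 171.7 155.7]
[ 0.5 -0.  -0.1]
[ 0.1 -0.  -0. ] [-0. -0. -0.] mm 150 deg 1.8
[ 0.1 -0.   0. ] [ 0.  0. -0.] mm 150 deg 2.0
[0.1 0.  0. ] [ 0.   0.  -0.1] mm 114 deg 2.9
[0. 0. 0.] [ 0.5 -0.  -0. ] mm 5 deg 30.0
[-0.   0.   0.1] [0. 0. 0.] mm 83 deg 0.0
```

```bash
python3 - <<'E'
from h import *
B=tcp(112,45)
plan([((464,-90,249),down(-7)),((470,60,245),down(-5)),((480,173,235),down(-2.1)),((485,173,235),RT),(B,RT)])
E
```

```text
[ 0.1487 -0.0224 -0.0002] [-0.0053 -0.002  -0.0318] mm 150 deg 1.8
[ 0.1496 -0.0123  0.004 ] [ 0.      0.     -0.0349] mm 150 deg 2.0
[1.134e-01 1.000e-04 1.000e-02] [ 0.      0.     -0.0506] mm 114 deg 2.9
[0.0002 0.005  0.    ] [ 0.5236 -0.     -0.    ] mm 5 deg 30.0
[-0.0022  0.0176  0.0814] [0. 0. 0.] mm 83 deg 0.0
```

```bash

python3 -m jog '[[0.005,0.02,-0.003,0,0,0,-0.005],[0.005,0.05,-0.008,0,0,0,-0.011],[0.005,0.083,-0.013,0,0,0,-0.018],[0.005,0.116,-0.018,0,0,0,-0.025],[0.005,0.149,-0.022,0,-0.005,-0.002,-0.032]]'
python3 -m jog '[[0.005,0.033,-0.003,0.001,0,0,-0.007],[0.005,0.066,-0.005,0.002,0,0,-0.014],[0.005,0.095,-0.008,0.003,0,0,-0.021],[0.005,0.123,-0.01,0.004,0,0,-0.028],[0.005,0.15,-0.012,0.004,0,0,-0.035]]'
python3 -m jog '[[0.005,0.027,0,0.002,0,0,-0.01],[0.005,0.054,0,0.004,0,0,-0.02],[0.005,0.08,0,0.006,0,0,-0.03],[0.005,0.1,0,0.008,0,0,-0.04],[0.005,0.113,0,0.01,0,0,-0.051]]'
python3 -m jog '[[0.005,0,0.001,0,0.08,0,0],[0.005,0,0.002,0,0.18,0,0],[0.005,0,0.003,0,0.28,0,0],[0.005,0,0.004,0,0.38,0,0],[0.005,0,0.005,0,0.46,0,0]]'
python3 -m jog '[[0.005,0,0,0,0.064,0,0],[0.005,0,0,0,0.064,0,0],[0.005,0,0,0,0.064,0,0]]'
python3 -c "
from h import *
plan([(tcp(112,45),RT)])"
```

```text
t: 6.1
ee_pos: [464.6, -88.9, 248.8]
tool_rot: [2.353, 2.081, -0.001]
force: [1.1, 0.7, -2.8]
grip_width: 19.5
t: 6.52
ee_pos: [470.9, 61.7, 244.5]
tool_rot: [2.314, 2.123, -0.002]
force: [-0.0, -0.4, -2.2]
grip_width: 19.4
t: 6.93
ee_pos: [481.0, 175.5, 234.3]
tool_rot: [2.256, 2.185, 0.0]
force: [0.0, 0.2, -3.2]
grip_width: 19.3
t: 7.35
ee_pos: [487.5, 171.3, 234.8]
tool_rot: [-1.999, -1.925, 0.454]
force: [1.1, 0.3, -3.0]
grip_width: 19.7
t: 7.6
ee_pos: [486.9, 171.5, 234.1]
tool_rot: [-1.962, -1.889, 0.506]
force: [0.5, -0.6, -2.5]
grip_width: 19.1
[-0.0006  0.0152  0.0817] [ 0.0025  0.0018 -0.0018] mm 83 deg 0.2
```

```bash

python3 -m jog '[[0.005,0,0.005,0.015,0,0,0],[0.005,0,0.01,0.03,0,0,0],[0.005,0,0.015,0.045,0,0,0],[0.005,0,0.015,0.06,0,0,0],[0.005,0,0.015,0.06,0,0,0]]'
python3 -m jog '[[0.005,0,0,0,0,0,0],[0.005,0,0,0,0,0,0]]'
python3 -c "
from h import *
plan([(tcp(112,20),RT)])
t=viewer.read_camera('top');s=viewer.read_camera('scene')
cv2.imwrite('pics/t3.png',t[:,:,::-1]);cv2.imwrite('pics/s3.png',s[:,:,::-1])
cv2.imwrite('pics/g3.png',np.hstack([cv2.resize(t[190:300,160:280,::-1],(400,367),interpolation=2),cv2.resize(s[190:320,350:490,::-1],(395,367),interpolation=2)]))"
```

```text
t: 8.02
ee_pos: [466.8, 172.7, 174.8]
tool_rot: [-1.957, -1.889, 0.511]
force: [-1.4, -0.6, -1.6]
grip_width: 19.0
t: 8.18
ee_pos: [470.4, 173.2, 177.0]
tool_rot: [-1.961, -1.892, 0.503]
force: [0.6, -0.2, -2.2]
grip_width: 19.1
[-0.0018  0.001   0.0489] [0.0049 0.0011 0.0004] mm 49 deg 0.3
```

View pics/g3.png

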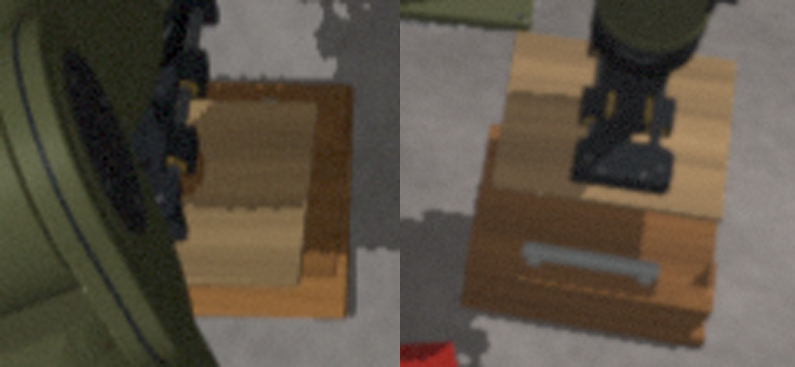

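```bash
python3 - <<'E'
from h import *
np.set_printoptions(precision=1,suppress=True)
s=manip.read_state();p=s["ee_pos"];R=Ro.from_rotvec(s["tool_rot"]).as_matrix()
g=lambda u,v:np.array([350+(u-400)/2.821,190+v/2.823])
for y,q in((-90,(495,190)),(90,(722,218))):
    w=p+R@np.array([y,70,29.8]);print("lid",w,proj("scene",w),"seen",g(*q))
    w=p+R@np.array([-y if 0 else y,-70,29.8]);print("  lid upper edge",proj("scene",w))
for y,q in((55,(523,247)),(-55,(660,272))):
    w=O+16*U+y*V+14*N;print("bar",w,proj("scene",w),"seen",g(*q))
for y,q in((100,(490,128)),):
    w=O+130*U+y*V;print("edge",w,proj("scene",w),"seen",g(*q))
E
```

```text
lid [513.5  81.5 116.5] [382.4 255. ] seen [383.7 257.3]
  lid upper edge [391.2 200.4]
lid [520.  261.4 116.4] [464.4 267.5] seen [464.1 267.2]
  lid upper edge [469.4 210.8]
bar [506.1 115.   48.1] [394.  277.2] seen [393.6 277.5]
bar [510.2 224.9  48.1] [441.7 284.8] seen [442.2 286.4]
edge [398.8  73.9  93. ] [382.  232.8] seen [381.9 235.3]
```

```bash

python3 -m jog '[[0.005,-0.001,0,0.018,0.004,0,0],[0.005,-0.002,0,0.036,0.004,0,0],[0.005,-0.002,0,0.05,0.004,0,0],[0.005,-0.002,0,0.058,0.004,0,0],[0.005,-0.002,0,0.058,0.004,0,0]]'
python3 -m jog '[[0.005,0,0,0,0,0,0],[0.005,0,0,0,0,0,0]]'
python3 -m jog '[[0.005,0,0,0.003,0,0,0],[0.005,0,0,0.003,0,0,0]]'
python3 -m jog '[[0.005,0,0,0.002,0,0,0],[0.005,0,0,0.002,0,0,0]]'
python3 -c "
from h import *
plan([(tcp(112,0),RT)])"
```

```text
t: 8.7
ee_pos: [440.0, 172.0, 125.3]
tool_rot: [-1.956, -1.887, 0.511]
force: [0.2, 0.6, -2.3]
grip_width: 19.1
t: 8.87
ee_pos: [442.2, 172.2, 126.4]
tool_rot: [-1.959, -1.889, 0.506]
force: [0.5, 0.0, -2.5]
grip_width: 19.4
t: 9.03
ee_pos: [439.8, 172.1, 123.3]
tool_rot: [-1.958, -1.888, 0.507]
force: [-1.3, -0.2, -2.7]
grip_width: 19.2
t: 9.2
ee_pos: [438.3, 172.1, 121.4]
tool_rot: [-1.957, -1.888, 0.509]
force: [-0.2, 0.4, -3.0]
grip_width: 19.6
[0.0004 0.0011 0.0047] [-0.0016  0.0014  0.    ] mm 5 deg 0.1
```

```bash

python3 -m jog '[[0.005,0,0,0.002,0,0,0],[0.005,0,0,0.002,0,0,0]]'
python3 -m jog '[[0.005,0,0,0.002,0,0,0],[0.005,0,0,0.002,0,0,0]]'
python3 -c "
from h import *
s=manip.read_state();print(s['force']@N, s['moment'])
plan([(tcp(112,0),RT)])"
```

```text
t: 9.37
ee_pos: [437.1, 172.1, 119.5]
tool_rot: [-1.957, -1.888, 0.509]
force: [-0.5, 0.8, -2.6]
grip_width: 19.5
t: 9.53
ee_pos: [436.9, 172.1, 118.5]
tool_rot: [-1.958, -1.888, 0.507]
force: [1.4, -1.0, 2.6]
grip_width: 19.3
2.953665220689114 [-0.07670691 -0.46275642 -0.03255558]
[0.0004 0.0009 0.0015] [-0.0007  0.0009 -0.0001] mm 2 deg 0.1
```

```bash

python3 -m jog '[[0.005,0,0.006,0,0,0,0],[0.005,0,0.012,0,0,0,0],[0.005,0,0.015,0,0,0,0],[0.005,0,0.015,0,0,0,0]]'
for i in 1; do python3 -m jog '[[0.005,0,0.003,0,0,0,0],[0.005,0,0.006,0,0,0,0],[0.005,0,0.006,0,0,0,0]]'; done
python3 -c "
from h import *
s=manip.read_state();f=s['force'];print('F slope,V,N',f@U,f@V,f@N, s['moment'])
plan([(tcp(70,0),RT)])"
```

```text
t: 9.87
ee_pos: [449.4, 172.0, 111.3]
tool_rot: [-1.957, -1.887, 0.509]
force: [1.3, 0.6, 5.9]
grip_width: 19.5
t: 10.12
ee_pos: [454.4, 171.8, 108.4]
tool_rot: [-1.956, -1.887, 0.509]
force: [0.6, -0.4, 7.2]
grip_width: 19.3
F slope,V,N 3.029346525535148 0.39569746903111086 6.555938860348162 [-0.00361106  0.16982234 -0.07675521]
[0.0001 0.0227 0.0014] [-0.003   0.0007  0.0002] mm 23 deg 0.2
```

```bash

python3 -m jog '[[0.005,0,0.003,0,0,0,0],[0.005,0,0.005,0,0,0,0],[0.005,0,0.005,0,0,0,0]]'
python3 -m jog '[[0.005,0,0.003,0,0,0,0],[0.005,0,0.005,0,0,0,0],[0.005,0,0.005,0,0,0,0]]'
python3 -c "
from h import *
s=manip.read_state();f=s['force'];print('F slope,V,N',f@U,f@V,f@N, s['moment'])
plan([(tcp(70,0),RT)])"
```

```text
t: 10.37
ee_pos: [458.6, 171.7, 106.0]
tool_rot: [-1.956, -1.886, 0.509]
force: [-0.8, 0.3, 6.2]
grip_width: 19.4
t: 10.62
ee_pos: [459.8, 171.7, 105.2]
tool_rot: [-1.951, -1.883, 0.516]
force: [-4.5, -0.8, 18.3]
grip_width: 19.5
F slope,V,N 13.00376945755853 0.9222144334785407 13.652016249344152 [-0.01817272  2.06843031  0.03064299]
[0.     0.0164 0.0013] [-0.0111  0.0013  0.0008] mm 16 deg 0.6
```

```bash

python3 -m jog '[[0.005,0,0.003,0,0,0,0],[0.005,0,0.003,0,0,0,0]]'
python3 -m jog '[[0.005,0,0.003,0,0,0,0],[0.005,0,0.003,0,0,0,0]]'
python3 -c "
from h import *
s=manip.read_state();f=s['force'];print('F slope,V,N',f@U,f@V,f@N, s['moment'])
plan([(tcp(70,0),RT)])"
```

```text
t: 10.78
ee_pos: [460.1, 171.7, 105.0]
tool_rot: [-1.946, -1.88, 0.522]
force: [-9.1, -0.4, 26.4]
grip_width: 19.1
t: 10.95
ee_pos: [463.3, 171.7, 103.2]
tool_rot: [-1.947, -1.881, 0.52]
force: [-7.1, -1.0, 21.3]
grip_width: 19.4
F slope,V,N 16.766903179031466 1.2222676892886524 14.860613071294313 [-0.03494073  2.76647357 -0.04958796]
[-0.0001  0.0124  0.0012] [-0.0151  0.0016  0.0014] mm 13 deg 0.9
```

```bash

python3 -m jog '[[0.005,0,0.003,0,0,0,0],[0.005,0,0.003,0,0,0,0]]'
python3 -m jog '[[0.005,0,0.003,0,0,0,0],[0.005,0,0.003,0,0,0,0]]'
python3 -m jog '[[0.005,0,0.003,0,0,0,0],[0.005,0,0.003,0,0,0,0]]'
python3 -c "
from h import *
s=manip.read_state();f=s['force'];print('F slope,V,N',f@U,f@V,f@N, s['moment'])
plan([(tcp(70,0),RT)])"
```

```text
t: 11.12
ee_pos: [466.7, 171.6, 101.2]
tool_rot: [-1.949, -1.882, 0.518]
force: [-5.7, 0.4, 20.8]
grip_width: 19.2
t: 11.28
ee_pos: [469.2, 171.5, 99.7]
tool_rot: [-1.949, -1.881, 0.518]
force: [-6.5, -0.7, 21.3]
grip_width: 19.4
t: 11.45
ee_pos: [471.9, 171.5, 98.2]
tool_rot: [-1.949, -1.882, 0.518]
force: [-7.8, 0.2, 20.9]
grip_width: 19.5
F slope,V,N 17.168227678995287 0.08765484376405402 14.203357163205716 [ 0.05553279  2.64021266 -0.08803238]
[-0.0002  0.0025  0.0014] [-0.0133  0.0012  0.0012] mm 3 deg 0.8
```

```bash

python3 -m jog '[[0.005,0,0.002,0,0,0,0],[0.005,0,0.002,0,0,0,0]]'
python3 -m jog '[[0.005,0,0.002,0,0,0,0],[0.005,0,0.002,0,0,0,0]]'
python3 -c "
from h import *
s=manip.read_state();f=s['force'];print('F slope,V,N',f@U,f@V,f@N, s['moment'])
plan([(tcp(70,0),RT)])"
```

```text
t: 11.62
ee_pos: [473.4, 171.5, 97.3]
tool_rot: [-1.948, -1.881, 0.518]
force: [-6.8, 0.5, 21.3]
grip_width: 19.4
t: 11.78
ee_pos: [475.2, 171.4, 96.3]
tool_rot: [-1.948, -1.881, 0.518]
force: [-7.7, -0.0, 20.3]
grip_width: 19.0
F slope,V,N 16.851263359316075 0.30475110225618907 13.717404555605302 [ 0.09033748  2.73985768 -0.0332913 ]
[-0.0002 -0.0013  0.0015] [-0.0136  0.0012  0.0013] mm 2 deg 0.8
```

```bash

python3 -m jog '[[0.005,0,0.002,0,0,0,0],[0.005,0,0.002,0,0,0,0]]'
python3 -m jog '[[0.005,0,0.002,0,0,0,0],[0.005,0,0.002,0,0,0,0]]'
python3 -c "
from h import *
s=manip.read_state();f=s['force'];print('F slope,V,N',f@U,f@V,f@N, s['moment'])
plan([(tcp(70,0),RT)])
t=viewer.read_camera('top');s=viewer.read_camera('scene')
cv2.imwrite('pics/g4.png',np.hstack([cv2.resize(t[190:300,160:280,::-1],(400,367),interpolation=2),cv2.resize(s[190:320,350:490,::-1],(395,367),interpolation=2)]))"
```

```text
t: 11.95
ee_pos: [476.3, 171.4, 95.6]
tool_rot: [-1.947, -1.88, 0.52]
force: [-7.6, 0.6, 23.2]
grip_width: 19.5
t: 12.12
ee_pos: [476.5, 171.5, 95.5]
tool_rot: [-1.945, -1.878, 0.523]
force: [-11.3, -0.3, 28.3]
grip_width: 19.1
F slope,V,N 23.892043443107987 0.6758303489309267 18.912295931094594 [ 0.00841066  4.01208057 -0.07801425]
[-0.0004 -0.0028  0.0014] [-0.0192  0.0015  0.0016] mm 3 deg 1.1
```

View pics/g4.png

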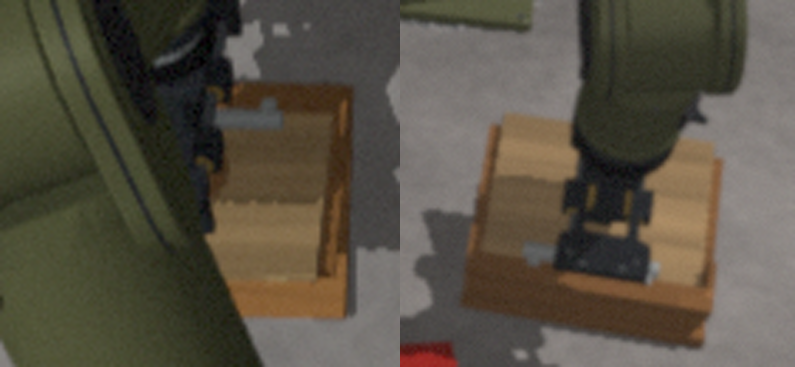

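```bash

python3 -m jog '[[0.005,0,0.002,0,0,0,0],[0.005,0,0.002,0,0,0,0],[0.005,0,0.002,0,0,0,0]]'
python3 -m jog '[[0.005,0,-0.002,0,0,0,0],[0.005,0,-0.004,0,0,0,0],[0.005,0,-0.004,0,0,0,0]]'
python3 -m jog '[[0.005,0,-0.001,-0.001,0,0,0],[0.005,0,-0.001,-0.001,0,0,0]]'
python3 -c "
from h import *
s=manip.read_state();f=s['force'];print('F slope,V,N',f@U,f@V,f@N, s['moment'])
plan([(tcp(70,0),RT)])"
```

```text
t: 12.47
ee_pos: [476.7, 171.7, 95.3]
tool_rot: [-1.942, -1.876, 0.526]
force: [-12.1, 1.2, 32.6]
grip_width: 19.3
t: 12.72
ee_pos: [476.5, 171.8, 95.4]
tool_rot: [-1.948, -1.881, 0.518]
force: [-6.4, 1.2, 20.2]
grip_width: 19.6
t: 12.88
ee_pos: [476.5, 171.8, 95.5]
tool_rot: [-1.949, -1.882, 0.517]
force: [-6.2, 0.9, 12.4]
grip_width: 19.4
F slope,V,N 11.543212489420394 -0.6910443332616062 7.608276613355631 [ 0.17669891  2.01904237 -0.26519713]
[-0.0007 -0.0029  0.0014] [-0.0125  0.0009  0.0013] mm 3 deg 0.7
```

```bash

python3 -m jog '[[0.005,0,-0.002,-0.001,0,0,0],[0.005,0,-0.002,-0.001,0,0,0],[0.03,0,-0.002,-0.001,0,0,0],[0.045,0,-0.002,-0.001,0,0,0],[0.05,0,-0.002,-0.001,0,0,0]]' 20
python3 -m jog '[[0.05,0,0,0,0,0,0],[0.05,0,0,0,0,0,0],[0.05,0,0,0,0,0,0]]'
python3 -c "
from h import *
s=manip.read_state();f=s['force'];print('F slope,V,N',f@U,f@V,f@N, s['moment'])
plan([(tcp(70,0),RT)])"
```

```text
t: 13.3
ee_pos: [480.5, 170.3, 95.1]
tool_rot: [-1.959, -1.888, 0.508]
force: [-0.7, -0.3, -0.1]
grip_width: 37.9
t: 13.55
ee_pos: [480.1, 170.4, 95.1]
tool_rot: [-1.958, -1.888, 0.508]
force: [0.6, -0.3, -0.4]
grip_width: 50.1
F slope,V,N -0.7426947183437294 0.26987377150430225 0.017851322138787595 [-0.10860034 -0.43221736 -0.01724826]
[ 0.0006 -0.0062  0.0029] [-0.001   0.0013 -0.0003] mm 7 deg 0.1
```

Released, no contact force. Retreat along the tool axis, then swing aside to look.

```bash

python3 -m jog '[[0.05,0,0,-0.01,0,0,0],[0.05,0,0,-0.03,0,0,0],[0.05,0,0,-0.06,0,0,0],[0.05,0,0,-0.1,0,0,0],[0.05,0,0,-0.13,0,0,0]]'
python3 -m jog '[[0.05,-0.03,0,0,0,0,0],[0.05,-0.07,0,0,0,0,0],[0.05,-0.11,0,0,0,0,0],[0.05,-0.15,0,0,0,0,0],[0.05,-0.19,0,0,0,0,0]]'
python3 -m jog '[[0.05,-0.03,0,0,0,0,0],[0.05,-0.06,0,0,0,0,0],[0.05,-0.06,0,0,0,0,0],[0.05,-0.06,0,0,0,0,0]]'
python3 -c "
from h import *
t=viewer.read_camera('top');s=viewer.read_camera('scene')
cv2.imwrite('pics/t5.png',t[:,:,::-1]);cv2.imwrite('pics/s5.png',s[:,:,::-1])
cv2.imwrite('pics/g5.png',np.hstack([cv2.resize(t[190:300,160:280,::-1],(400,367),interpolation=2),cv2.resize(s[190:320,350:490,::-1],(395,367),interpolation=2)]))"
```

```text
t: 13.97
ee_pos: [546.4, 168.2, 209.9]
tool_rot: [-1.959, -1.889, 0.507]
force: [1.6, 0.2, -0.0]
grip_width: 49.8
t: 14.38
ee_pos: [537.8, -23.4, 208.0]
tool_rot: [-1.957, -1.888, 0.509]
force: [0.6, 1.2, -0.3]
grip_width: 50.0
t: 14.72
ee_pos: [535.6, -83.9, 208.0]
tool_rot: [-1.962, -1.883, 0.509]
force: [-0.0, 0.5, 0.5]
grip_width: 50.5
```

View pics/g5.png

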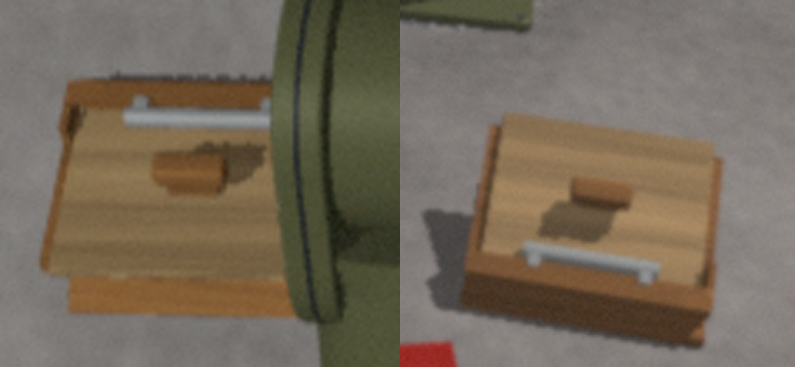

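```bash
python3 - <<'E'
from h import *
np.set_printoptions(precision=1,suppress=True)
g=lambda u,v:np.array([350+(u-400)/2.821,190+v/2.823]); h=lambda u,v:np.array([160+u/3.333-.35,190+v/3.336-.35])
print("scene corners",proj("scene",O+140*U+90*V+8*N),g(503,115),proj("scene",O+140*U-90*V+8*N),g(715,143))
print("scene bar",proj("scene",O+16*U+55*V+16*N),g(523,246),proj("scene",O+16*U-55*V+16*N),g(660,270))
print("scene knob top",proj("scene",O+70*U+36*N),g(602,191))
for x in (66,70,74): print(x,"top knob top",proj("top",O+x*U+36*N),"top bar L",proj("top",O+16*U-57*V+14*N),"corner",proj("top",O+(x+70)*U-90*V+8*N))
print("seen top",h(188,172),h(123,118),h(50,272))
# stand shift between first and last top picture over its left part
a,b=[cv2.cvtColor(cv2.imread(f"pics/{n}.png"),cv2.COLOR_BGR2GRAY).astype(np.float32) for n in("scene0","s5")]
for n,(x0,x1,y0,y1) in dict(stand_front=(365,470,280,318),box=(195,310,245,295)).items(): print(n,cv2.phaseCorrelate(a[y0:y1,x0:x1],b[y0:y1,x0:x1]))
E
```

```text
scene corners [386.7 228.4] [386.5 230.7] [461.4 239.1] [461.7 240.7]
scene bar [394.1 277. ] [393.6 277.1] [441.9 284.6] [442.2 285.6]
scene knob top [421.4 256.2] [421.6 257.7]
66 top knob top [216.5 238.3] top bar L [196.2 225.9] corner [174.3 270.6]
70 top knob top [216.3 239.7] top bar L [196.2 225.9] corner [174.  272.2]
74 top knob top [216.1 241.2] top bar L [196.2 225.9] corner [173.7 273.7]
seen top [216.1 241.2] [196.6 225. ] [174.7 271.2]
stand_front ((0.05117060351477676, -0.00636233434788025), 0.9081796685854594)
box ((-1.0502838358408226, 16.545395496932496), 0.08640324974060058)
```

```bash
python3 -c "
from plant import manip
print(manip.job_done())"
```

```text
the job is handed in; nothing more can be done
None
```

I lifted the lid out of the white box by its knob and parked it in the slanted stand, knob up. It is released, with its lower long edge under the steel bar, and I handed the job in with the clock at about 15 s. No verdict is reported.

**What the last checks showed:**
- **Fully home:** after meeting the bar, the lid travelled 19 mm, about the distance expected. It then stopped firmly, and the push force rose from 17 to 24 N. The pictures put it within about 2 to 3 mm of home along the slope.
- **Sideways and flat:** the lid is within about 1 mm of the slot's middle. Its corners sit within about 2 pixels of where a flat, aligned lid should be.
- **Released:** the contact force dropped to about zero when the fingers opened, and the arm backed well clear.
- **Stand:** its front moved less than 0.1 pixel between the first and last pictures.

**Checks that failed or disagreed:**
- **Box:** the automatic check for movement gave no usable match (0.09 confidence). Its pictures straddle the lid's removal, and the arm may also have been in view. By eye, in the picture taken after the lift, the box had not moved.
- **Knob in the top view:** it appeared about 1.5 pixels further up the slope than expected. That equals the 4 mm limit, though the lid's corner in the same view pointed slightly the other way. I trusted the force stop.
- **Bowl, carton and jar:** I did not measure these again. The arm was never near them.

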